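# Seat the lens barrel in the V-block and hold it down

## Task

A stirring rod has been left in the groove of the V-block: stand it upright in the tool cup and let go of it. Then lay the lens barrel fully down in the groove, its rims clear of both ends of the block, and press it firmly onto both groove faces; finish while still holding it pressed there. Leave the other things on the desk where they are and do not tip the cup over.

Things in the scene. Friction and masses are not known exactly. Their poses are not given: they have to be found in the camera images.
- vblock: Steel V-block screwed to the desk: 60 mm long (x), 44 mm wide (y), 45 mm high, on a flange 60 x 84 x 8 mm. A 90 degree V-groove runs the whole length along its x axis, open at both ends; its bottom line is 25 mm above the desk, its mouth is 40 mm wide at the top face. Origin: centre of the underside, on the desk; z up. It cannot move.
- v_left: The groove face on the block's +y side (slopes up from the bottom line towards +y at 45 degrees). Origin and axes are those of the V-block.
- v_right: The groove face on the block's -y side. Origin and axes are those of the V-block.
- seat (a point): Point fixed to the V-block, 60.4 mm above the desk, over the middle of the groove: where the middle of the barrel's axis lies when it is fully seated. Axes as the V-block's. A push down of 10 to 20 N, without side load, presses the barrel well onto both faces.
- rod: Straight wooden stirring rod, 10 mm diameter, 170 mm long, 25 g. At first it lies in the V-groove, along it, and stands out about 55 mm beyond both ends of the block, its axis 32 mm above the desk. Origin: mid-length on its axis; x along the rod. Either end may go down in the cup.
- barrel: Black lens barrel lying on the desk, about 0.25 kg: a smooth tube 50 mm in diameter and 90 mm long between two twelve-sided aluminium rims (54 mm over flats, 56 mm over corners, 10 mm thick each), 110 mm over all, both ends alike. The tube goes in the groove and the rims hang free beyond the block's ends (15 mm of play each way). Origin: mid-length on its axis, 27 mm above the desk as it lies; x along the barrel.
- cup: Heavy (0.5 kg) round white tool cup standing loose on the desk, empty: rim 80 mm outer diameter, 95 mm high, wall 4 mm, 64 mm outer diameter at the foot, floor about 5 mm thick. Origin: centre of the underside; z up. The rod leans against the rim once let go.
- dish_far: Bystander: flat clear lidded dish, 90 mm diameter, 18 mm high, at the back left. Origin: centre of the underside.
- dish_near: Bystander: flat clear lidded dish, 80 mm diameter, 18 mm high, near the robot on the left. Origin: centre of the underside.
- slide_box: Bystander: low wooden box 45 x 85 x 32 mm, back right. Origin: centre of the underside.
- glue_stick: Bystander: upright stick, 30 mm diameter, 93 mm high, back centre. Origin: centre of the underside.
- spray: Bystander: upright bottle, 50 mm diameter, 130 mm high, back right. Origin: centre of the underside.
- jar: Bystander: closed glass jar, 76 mm diameter, 85 mm high, back left. Origin: centre of the underside.
- weight: Bystander: small brass weight with a knob, 32 mm diameter, 40 mm high, near the robot on the right. Origin: centre of the underside.

How it is judged:
On the way, in this order (a step that is already met when the one before it is completed fails the run):
1. the rod stands in the cup, let go ((angle between rod's own x axis and vertical below 0.75 rad or angle between rod's own x axis and vertical above 2.39 rad) and horizontal distance between rod and cup below 0.045 m and height (world z) of rod between 0.055 and 0.115 m and angle between cup's own z axis and vertical below 0.15 rad and height (world z) of cup below 0.012 m and contact force between the fingers and rod below 0.2 N), for 0.3 s.
2. the barrel lies seated in the groove, pressed onto both faces (angle between the x axis of barrel and the x axis of vblock, either way round below 0.06 rad and x of barrel in the frame of seat between -0.014 and 0.014 m and y of barrel in the frame of seat between -0.0025 and 0.0025 m and z of barrel in the frame of seat between -0.0025 and 0.0025 m and contact force between barrel and v_left above 3.5 N and contact force between barrel and v_right above 3.5 N and contact force between the fingers and barrel above 2 N and linear speed of barrel below 0.01 m/s), for 0.2 s.
At the end, for the whole second after the job is handed in: Rod in the upright cup, untouched: its middle within 45 mm of the cup axis, 55 to 115 mm up, lean under 43 deg. Barrel axis within 2.5 mm of the seat sideways and in height, 14 mm along, 3.4 deg; at rest, fingers on it with over 2 N, over 3.5 N on each groove face (all of step 1 and all of step 2); the arm keeps its last pose, push and grip.
It fails at once if a bystander was pushed more than 30 mm (distance of any of dish_far, dish_near, slide_box, glue_stick, spray, jar, weight from where it was at the start of the episode above 0.03 m).
It fails at once if the cup tipped over (angle between cup's own z axis and vertical above 0.8 rad).
It also fails if it takes over 72 s, if anything falls off the work surface, if the arm or the gripper's body presses on something with over 40 N, if the wrist force passes 120 N, or if a joint passes its speed limit or range.

## Robot

A 6-joint arm with a two-finger parallel gripper is mounted at the origin on the work surface. World frame = base frame: x ahead of the robot, y to its left, z up, the work surface at z = 0. Lengths are in m, angles in rad, forces in N, time in s.
With the tool pointing down it reaches from about 0.225 to 0.875 m from the base axis. Payload 3.4 kg.
Tool frame: the origin (TCP) lies on the centre line of the jaws, within the pads' length; the fingertips stand 17 mm ahead of it and the grasp point (between the pads) lies 2 mm behind it; z points along the fingers, y is the line along which they close (so a half turn about z gives the same grasp; the last joint's range is limited). The gripper opens to 85 mm and grips with 20 to 120 N. Pads are 22 mm wide; open, the fingers measure 114 mm over their backs; the gripper's body (76 mm by 85 mm) begins 54 mm behind the grasp point. The pads swing forward as they close: fully open they stand 13 mm farther back than shut.
Start: joints at [0.995, 0.276, 1.505, -0, 1.361, -0.121], TCP at [0.253, 0.517, 0.248] pointing down, gripper open.
Joint ranges: [-2.89, 2.89], [-0.75, 2.08], [0.22, 2.7], [-1.18, 4.32], [0.11, 2.71], [-2.7, 2.7]. Speed limits (rad/s): [2.57, 2.57, 3.14, 3.14, 3.14, 3.14].

## Interface

Orientations are given as a unit quaternion [w, x, y, z].
In Python, from rig import manip gives the robot as it stands.
- The arm moves only by the tool move_arm, never from a script. Its argument "steps" is one flat list of numbers, 7 for each row, row after row: the turn, a rotation vector about the world's x, y, z normalised to -1 to 1, where 1 is 360 degrees, then the shift along the world's x, y, z normalised to -1 to 1, where 1 is 1 m, then the opening, from -1 (shut) to 1 (fully open). A call has exactly 10 rows; each row is the pose to reach, as a shift and turn from the pose commanded when the call began, turning the shorter way round; what a row does not reach only later rows make up. A row lasts 1/10 s, in which the tool goes at most 50 mm and 8.59 degrees, less where a joint would pass 70% of its speed; a pose out of reach is approached as far as the arm can. A call with a number of a shift or a turn outside -1 to 1 is refused whole. A call with a gripper value outside its range is refused whole. The fingers move at their own pace and stop on an object; "squeeze" is the grip in N (left out, the last holds). Time passes only in rows, so rows that repeat a pose let the fingers close, or fill a call up. It gives the time, the measured TCP pose, the force, the opening and the grip force at its end, in the units of the state.
- manip.get_state(): the state, without advancing time (a new reading comes with each control period).
- manip.get_image(name): name is "side" or "top" or "wrist"; returns a dict with "pixels" (400x640x3 uint8, blue, green, red), "fx", "fy", "cx", "cy" (pixels), "R" (3x3) and "t" (3): a world point X has camera coordinates R X + t. Camera axes: x right, y down, z forward; pixel columns grow to the right and rows downward; lengths in m; the calibration is good to about 2 mm. A picture is of the moment at which its call begins. There is no depth.
- manip.sign_off(): hands the job in; it is judged then, once.
The state is a dict: "clock": time; "qpos": joint angles; "qd": joint speeds; "effort": joint torques, N m; "position": TCP position; "ee_rot": TCP orientation; "contact_force": force on the tool from outside, world axes, zero at the start; "moment": the same for the moment, N m; "width": finger opening in m; "gripper_force": force on a finger pad.
Only numpy, scipy, OpenCV 4.12 (cv2) and the standard library are available. Lean on these libraries where they do the work, as an engineer would, in place of code of your own. Each camera call takes 0.05 s, during which the arm holds its last target. There are 200 camera calls.

## Working session

There is one attempt and no reset: what is moved stays moved. The work goes in short steps, Python scripts to look and compute and a tool call to move; the robot and the scene stay as the last step left them, time stands still between calls to the robot, and variables do not carry over. Pictures are saved under pics/ and viewed, at most 10 in all, crops included, and the job is handed in when it is done.

Besides the shell and the picture viewer there is one more tool, called after ">>>" as name(argument=value, ...) on one line, values as JSON. move_arm: Moves the arm, as the interface text tells. Scaled input: -1 to 1 covers 1 m each way for a shift and 360 degrees each way for a turn. Its arguments: {"type":"object","properties":{"steps":{"type":"array"},"squeeze":{"type":"number"}},"required":["steps"]}

```bash
mkdir -p pics; ls; python3 - <<'E'
from rig import manip
import cv2
print(manip.get_state())
for n in ("side","top"):
    im=manip.get_image(n); cv2.imwrite(f"pics/{n}0.png",im["pixels"])
    print(n,im["fx"],im["cx"],im["cy"],im["R"],im["t"])
E
```

```text
pics
{'clock': 0.0, 'qpos': array([ 9.94996259e-01,  2.76578431e-01,  1.50610287e+00,  2.07836426e-05,
        1.36074218e+00, -1.21032260e-01]), 'qd': array([-0.00081786, -0.00043696,  0.00055189, -0.00196149, -0.00130026,
       -0.00108251]), 'effort': array([ 9.94136062e-04, -4.16775835e+01, -2.45807451e+01, -5.66317783e-05,
        1.08683127e-02, -6.93460692e-06]), 'position': array([0.25231264, 0.51613026, 0.24746121]), 'ee_rot': array([-3.22081527e-04,  2.25431567e-01,  9.74258575e-01, -8.56940610e-04]), 'contact_force': array([-0.76318286, -0.71436864, -0.31844873]), 'moment': array([ 0.01354295, -0.00299089,  0.00923632]), 'gripper_force': 0.0, 'width': 0.08554240534824403}
side 384.4519459443869 315.0218060142596 199.52151608126817 [[ 0.67462974 -0.7381117   0.00811362]
 [-0.43003782 -0.40193831 -0.80840155]
 [ 0.59995182  0.54188257 -0.58857548]] [-0.40404383  0.30969747  0.58609278]
top 467.20326586821824 320.01821223435496 200.78796975807637 [[-0.0323717  -0.99947463 -0.00159035]
 [-0.97187994  0.03184919 -0.2333131 ]
 [ 0.23324118 -0.00600711 -0.97240036]] [0.00933088 0.59483102 1.00424369]
```

View pics/top0.png

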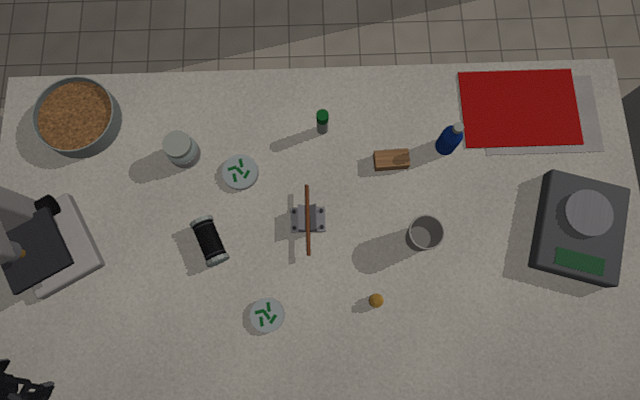

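View pics/side0.png

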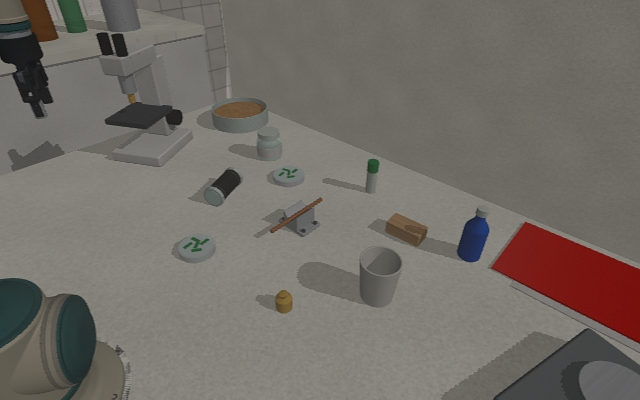

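Top view: the rod runs (307,185)–(308,255) over the V-block at (308,218). The barrel is at (209,240), the cup rim at (425,232), and the weight at (376,300). The side view agrees, with the cup at (380,262) and the barrel at (224,187).

```bash
cat > h.py <<'E'
import numpy as np, cv2
from rig import manip
def ray(im,u,v):
    d=im["R"].T@np.array([(u-im["cx"])/im["fx"],(v-im["cy"])/im["fy"],1.]); return -im["R"].T@im["t"],d
def onz(im,u,v,z):
    o,d=ray(im,u,v); return o+d*(z-o[2])/d[2]
def pix(im,X):
    c=im["R"]@np.array(X)+im["t"]; return np.array([im["fx"]*c[0]/c[2]+im["cx"],im["fy"]*c[1]/c[2]+im["cy"]])
def blob(mask,roi):
    x0,y0,x1,y1=roi; m=np.zeros_like(mask,np.uint8); m[y0:y1,x0:x1]=mask[y0:y1,x0:x1]
    n,l,s,c=cv2.connectedComponentsWithStats(m)
    k=1+np.argmax(s[1:,4]); return l==k,s[k]
E
python3 - <<'E'
from h import *
im=manip.get_image("top"); p=im["pixels"]; hsv=cv2.cvtColor(p,cv2.COLOR_BGR2HSV).astype(int)
H,S,V=hsv[...,0],hsv[...,1],hsv[...,2]
m,s=blob((S>90)&(H<25),(290,170,325,270)); 
ys,xs=np.nonzero(m); print("rod",s)
P=np.array([onz(im,u,v,.032)[:2] for u,v in zip(xs,ys)]); r=cv2.minAreaRect(P.astype(np.float32)*1000); print(r, P.mean(0))
ev=np.linalg.svd(P-P.mean(0),full_matrices=False)[2][0]; print("dir",ev)
m,s=blob(V<70,(185,205,235,275)); ys,xs=np.nonzero(m); print("barrel",s)
P=np.array([onz(im,u,v,.03)[:2] for u,v in zip(xs,ys)]); print(cv2.minAreaRect(P.astype(np.float32)*1000),P.mean(0)); 
print("dir",np.linalg.svd(P-P.mean(0),full_matrices=False)[2][0])
c=np.hstack([cv2.resize(p[a:a+80,b:b+80],(400,400),interpolation=cv2.INTER_CUBIC) for a,b in((180,270),(195,385))])
cv2.imwrite("pics/crop.png",c)
E
```

```text
rod [305 185   5  70 239]
((561.068115234375, 21.17859649658203), (166.34844970703125, 8.67375373840332), 0.43465813994407654) [0.56097536 0.02119983]
dir [-9.99999642e-01 -8.46030251e-04]
barrel [190 219  36  42 806]
((523.7462768554688, 256.18731689453125), (96.03714752197266, 51.71770095825195), 22.5049991607666) [0.52203596 0.25505256]
dir [-0.90913643 -0.41649845]
```

View pics/crop.png

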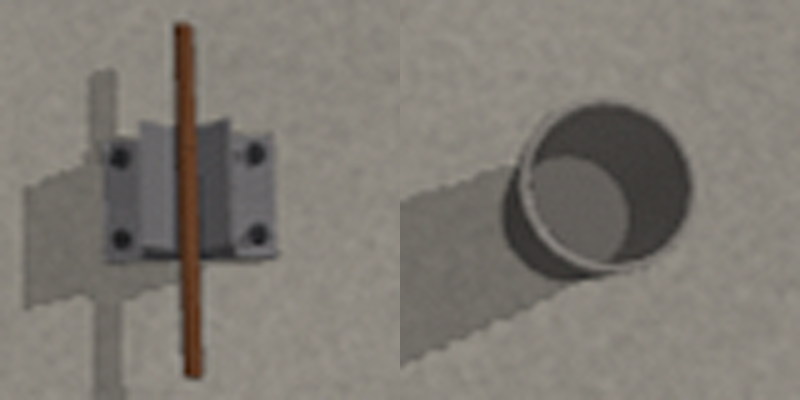

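```bash
python3 - <<'E'
from h import *
im=manip.get_image("top")
f=lambda x,y,a,b:(b+x/5-.4,a+y/5-.4)
print("cup",onz(im,*f(207,187,195,385),.095), "r", [np.linalg.norm(onz(im,*f(207+85*c,187+85*s,195,385),.095)-onz(im,*f(207,187,195,385),.095)) for c,s in((1,0),(0,1))])
h=[onz(im,*f(x,y,180,270),.008)[:2] for x,y in((121,157),(256,153),(122,239),(257,235))]
print("holes",np.mean(h,0),h)
t=[onz(im,*f(x,y,180,270),.008)[:2] for x,y in((107,137),(275,262))];print("flange",t)
for n,(u,v),z in(("weight",(376,300),.03),("dish_near",(266,315),.018),("dish_far",(240,171),.018),("jar",(178,143),.085),("glue",(322,115),.093),("box",(391,159),.032)): print(n,onz(im,u,v,z).round(3))
si=manip.get_image("side"); p=si["pixels"]
for n,X in(("cuprim",list(onz(im,*f(207,187,195,385),.095))),("vb",[*np.mean(h,0),.045]),("rod+",[.646,.0212,.032]),("rod-",[.476,.0212,.032]),("barrel",[.523,.256,.027])): print(n,pix(si,X))
H,S,V=[c.astype(int) for c in cv2.split(cv2.cvtColor(p,cv2.COLOR_BGR2HSV))]
m,s=blob((S>90)&(H<25),(260,190,330,240));print("rod side",s)
m,s=blob(V<70,(195,160,250,210));print("barrel side",s, np.mean(np.nonzero(m),1))
E
```

```text
cup [ 0.51035362 -0.24165017  0.095     ] r [np.float64(0.0375480818494946), np.float64(0.037749014452947836)]
holes [0.56614889 0.02147351] [array([0.58640929, 0.05393963]), array([ 0.58625139, -0.01156222]), array([0.54605203, 0.05423694]), array([ 0.54588284, -0.01072031])]
flange [array([0.59657417, 0.06054853]), array([ 0.53246049, -0.01891965])]
weight [ 0.369 -0.13   0.03 ]
dish_near [0.344 0.122 0.018]
dish_far [0.689 0.183 0.018]
jar [0.741 0.317 0.085]
glue [ 0.797 -0.021  0.093]
box [ 0.703 -0.187  0.032]
cuprim [380.08987865 259.77448892]
vb [299.15773903 208.47876257]
rod+ [321.53811233 198.5281149 ]
rod- [271.2941238  230.92870925]
barrel [224.8199621  184.50904317]
rod side [271 198  51  35 216]
barrel side [211 170  29  28 447] [181.80089485 227.04250559]
```

>>> move_arm(steps=[0,0,0.02,0.05,-0.05,0,1,0,0,0.04,0.1,-0.1,0,1,0,0,0.06,0.15,-0.15,0,1,0,0,0.072,0.2,-0.2,0,1,0,0,0.072,0.24,-0.25,0,1,0,0,0.072,0.28,-0.3,0,1,0,0,0.072,0.32,-0.35,0,1,0,0,0.072,0.35,-0.4,0,1,0,0,0.072,0.367,-0.45,0,1,0,0,0.072,0.367,-0.495,0,1], squeeze=30)

```text
clock: 1.25
position: [0.571, 0.1324, 0.2481]
ee_rot: [0.0, 0.001, 1.0, 0.0]
contact_force: [-0.0, 0.2, -0.4]
width: 0.0855
gripper_force: 0.0
```

>>> move_arm(steps=[0,0,0,0.02,-0.045,-0.03,1,0,0,0,0.04,-0.09,-0.06,1,0,0,0,0.05,-0.111,-0.09,1,0,0,0,0.05,-0.111,-0.11,1,0,0,0,0.05,-0.111,-0.11,1,-0.01,0,0,0.05,-0.111,-0.11,1,-0.02,0,0,0.05,-0.111,-0.11,1,-0.03,0,0,0.05,-0.111,-0.11,1,-0.04,0,0,0.05,-0.111,-0.11,1,-0.04,0,0,0.05,-0.111,-0.11,1])

```text
clock: 2.25
position: [0.6197, 0.0258, 0.1395]
ee_rot: [0.001, -0.001, 0.992, -0.125]
contact_force: [-0.3, -0.6, -0.2]
width: 0.0854
gripper_force: 0.0
```

```bash
python3 - <<'E'
from h import *
s=manip.get_state(); print(s["qpos"].round(4),s["position"].round(4),s["ee_rot"].round(4))
im=manip.get_image("wrist"); cv2.imwrite("pics/w1.png",im["pixels"])
E
```

```text
[ 0.0685  0.439   1.5624 -0.2725  1.1691 -1.3927] [0.6197 0.0258 0.1395] [ 1.100e-03 -6.000e-04  9.921e-01 -1.251e-01]
```

View pics/w1.png

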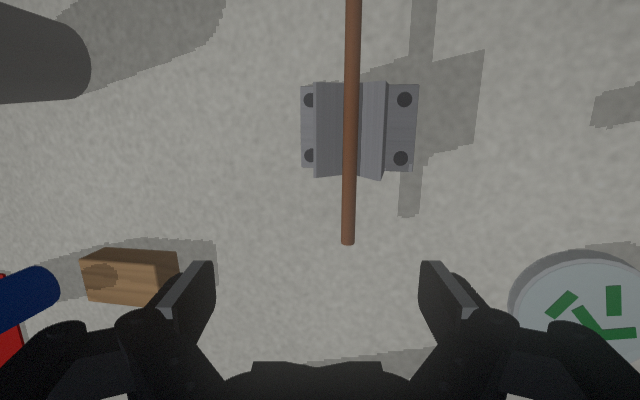

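Wrist view: the rod end is at (347,243), with the block at (360,130) behind it. All consistent. Tilting toward −y drives q4 negative, where its range is short, so I'll grip the near (−x) end and tilt toward +y.

>>> move_arm(steps=[0.02,0,0,-0.04,-0.002,0,1,0.04,0,0,-0.08,-0.0045,0,1,0.04,0,0,-0.119,-0.0045,0,1,0.04,0,0,-0.119,-0.0045,0,1,0.04,0,0,-0.119,-0.0045,-0.03,1,0.04,0,0,-0.119,-0.0045,-0.06,1,0.04,0,0,-0.119,-0.0045,-0.08,1,0.04,0,0,-0.119,-0.0045,-0.08,1,0.04,0,0,-0.119,-0.0045,-0.08,1,0.04,0,0,-0.119,-0.0045,-0.08,1])

```text
clock: 3.3
position: [0.502, 0.0184, 0.0598]
ee_rot: [0.002, 0.001, 1.0, -0.0]
contact_force: [0.5, -0.2, -0.4]
width: 0.0854
gripper_force: 0.0
```

```bash
python3 - <<'E'
from h import *
s=manip.get_state(); print(s["qpos"].round(4),s["position"].round(4),s["ee_rot"].round(4),s["contact_force"].round(2))
im=manip.get_image("wrist"); cv2.imwrite("pics/w2.png",im["pixels"])
R=im["R"];print(-R.T@im["t"], pix(im,[.476,.0212,.032]),pix(im,s["position"]))
E
```

```text
[-1.0210e-01  3.5160e-01  1.9306e+00  4.0000e-04  8.5610e-01 -1.6707e+00] [0.502  0.0184 0.0598] [ 0.0016  0.0012  1.     -0.    ] [ 0.45 -0.22 -0.43]
[0.43238043 0.01790202 0.18595955] [323.81935112 204.79484129] [318.18547431 284.38011088]
```

View pics/w2.png

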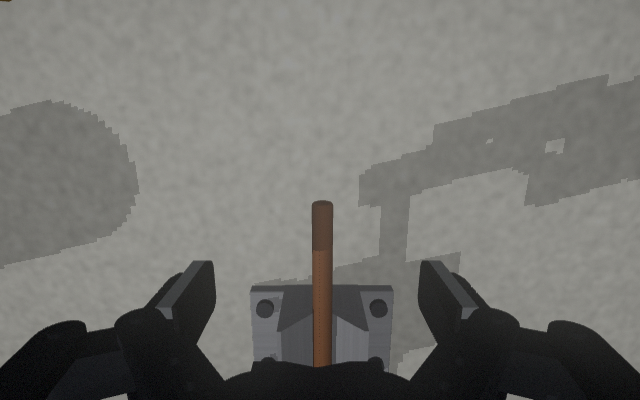

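Rod end seen at (322,202), predicted at (324,205), so the position is good. Next: descend, close, lift.

>>> move_arm(steps=[0,0,0,0,0.0025,-0.015,1,0,0,0,0,0.0025,-0.028,1,0,0,0,0,0.0025,-0.028,1,0,0,0,0,0.0025,-0.028,-1,0,0,0,0,0.0025,-0.028,-1,0,0,0,0,0.0025,-0.028,-1,0,0,0,0,0.0025,-0.028,-1,0,0,0,0,0.0025,-0.028,-1,0,0,0,0,0.0025,-0.028,-1,0,0,0,0,0.0025,-0.028,-1], squeeze=30)

```text
clock: 4.35
position: [0.5006, 0.021, 0.0305]
ee_rot: [0.0, 0.001, 1.0, 0.0]
contact_force: [0.3, -1.1, 1.8]
width: 0.009
gripper_force: 29.2
```

>>> move_arm(steps=[0,0,0,0,0,0.05,-1,0,0,0,0,0,0.1,-1,0,0,-0.02,0,0,0.15,-1,0,0,-0.04,0,0,0.2,-1,0,0,-0.06,0,0,0.24,-1,0,0,-0.08,0,-0.02,0.26,-1,0,0,-0.1,0,-0.04,0.26,-1,0,0,-0.12,0,-0.07,0.26,-1,0,0,-0.14,0,-0.1,0.26,-1,0,0,-0.16,0,-0.12,0.26,-1])

```text
clock: 5.35
position: [0.5001, -0.1007, 0.2901]
ee_rot: [-0.0, 0.485, 0.874, -0.0]
contact_force: [0.0, 0.3, 0.3]
width: 0.009
gripper_force: 29.3
```

>>> move_arm(steps=[0,0,-0.02,0.002,-0.01,0,-1,0,0,-0.04,0.004,-0.02,0,-1,0,0,-0.06,0.006,-0.03,0,-1,0,0,-0.08,0.008,-0.04,0,-1,0,0,-0.09,0.01,-0.05,0,-1,0,0,-0.09,0.01,-0.06,0,-1,0,0,-0.09,0.01,-0.07,0,-1,0,0,-0.09,0.01,-0.08,0,-1,0,0,-0.09,0.01,-0.09,0,-1,0,0,-0.09,0.01,-0.09,0,-1])

```text
clock: 6.35
position: [0.5105, -0.1903, 0.2902]
ee_rot: [0.0, 0.708, 0.706, -0.0]
contact_force: [-0.3, 0.1, -0.9]
width: 0.0085
gripper_force: 29.3
```

>>> move_arm(steps=[0.02,0,0,0,0,0,-1,0.04,0,0,0,0,0,-1,0.06,0,0,0,0,0,-1,0.08,0,0,0,0,0,-1,0.1,0,0,0,0,0,-1,0.12,0,0,0,0,0,-1,0.14,0,0,0,0,0,-1,0.16,0,0,0,0,0,-1,0.18,0,0,0,0,0,-1,0.195,0,0,0,0,0,-1])

```text
clock: 7.35
position: [0.5106, -0.1899, 0.2894]
ee_rot: [-0.408, 0.579, 0.576, 0.408]
contact_force: [-0.2, -0.2, -0.7]
width: 0.0084
gripper_force: 29.3
```

```bash
python3 - <<'E'
from h import *
s=manip.get_state(); print(s["qpos"].round(4),s["position"].round(4),s["ee_rot"].round(4),s["width"])
a=manip.get_image("side")["pixels"]; b=manip.get_image("top")["pixels"]
cv2.imwrite("pics/s3.png",np.hstack([a[100:400,160:560],b[100:400,240:640]]))
E
```

```text
[-0.888   0.6313  1.3949  0.7639  2.1046 -0.8481] [ 0.5106 -0.1899  0.2894] [-0.4082  0.5788  0.5764  0.4076] 0.008403315537591917
```

View pics/s3.png

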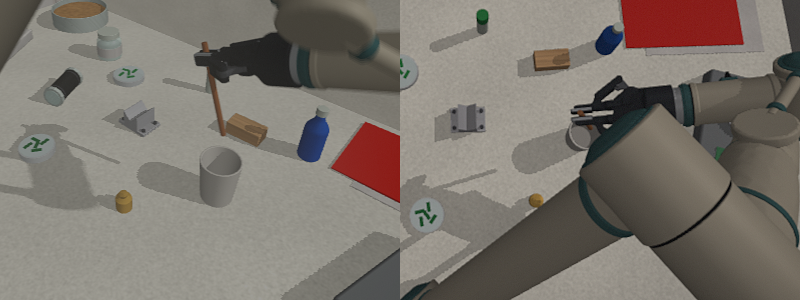

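Side crop: the rod hangs from the fingers with its lower end at about (222,135) in the crop, which is (382,235) in the full image, above the cup. Checking this against the prediction.

```bash
python3 - <<'E'
from h import *
s=manip.get_state(); im=manip.get_image("side")
for L in(.145,.14,-.025): print(pix(im,s["position"]-L*np.array([0,.342,.94])))
H,S,V=[c.astype(int) for c in cv2.split(cv2.cvtColor(im["pixels"],cv2.COLOR_BGR2HSV))]
m,st=blob((S>90)&(H<25),(340,165,392,245)); ys,xs=np.nonzero(m); print(st, xs[ys>ys.max()-3].mean())
E
```

```text
[382.5206642  236.33453838]
[382.00505857 233.86784303]
[363.24859811 144.13555317]
[367 168  18  69 306] 381.85714285714283
```

>>> move_arm(steps=[0,0,0,0,-0.01,-0.01,-1,0,0,0,0,-0.02,-0.02,-1,0,0,0,0,-0.02,-0.03,-1,0,0,0,0,-0.02,-0.045,-1,0,0,0,0,-0.02,-0.06,-1,0,0,0,0,-0.02,-0.075,-1,0,0,0,0,-0.02,-0.085,-1,0,0,0,0,-0.02,-0.09,-1,0,0,0,0,-0.02,-0.09,-1,0,0,0,0,-0.02,-0.09,-1])

```text
clock: 8.5
position: [0.5106, -0.209, 0.2006]
ee_rot: [-0.407, 0.579, 0.578, 0.406]
contact_force: [-0.1, -1.2, 0.0]
width: 0.009
gripper_force: 29.3
```

>>> move_arm(steps=[0,0,0,0,0,-0.012,-1,0,0,0,0,0,-0.024,-1,0,0,0,0,0,-0.034,-1,0,0,0,0,0,-0.042,-1,0,0,0,0,0,-0.046,-1,0,0,0,0,0,-0.048,-1,0,0,0,0,0,-0.05,-1,0,0,0,0,0,-0.051,-1,0,0,0,0,0,-0.052,-1,0,0,0,0,0,-0.052,-1])

```text
clock: 9.5
position: [0.5105, -0.209, 0.1484]
ee_rot: [-0.407, 0.579, 0.578, 0.406]
contact_force: [-0.1, 0.5, 0.3]
width: 0.0091
gripper_force: 29.3
```

```bash
python3 - <<'E'
from h import *
s=manip.get_state(); print(s["qpos"].round(3),s["position"].round(4),s["contact_force"].round(2),s["moment"].round(2))
a=manip.get_image("side")["pixels"]; b=manip.get_image("top")["pixels"]
cv2.imwrite("pics/s4.png",np.hstack([a[100:400,160:560],b[100:400,240:640]]))
E
```

```text
[-0.904  0.792  1.462  0.674  1.938 -1.029] [ 0.5105 -0.209   0.1484] [-0.1   0.51  0.32] [-0.51 -0.03 -0.01]
```

View pics/s4.png

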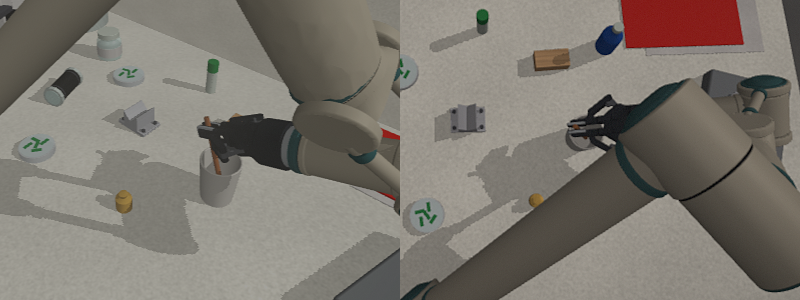

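The rod is inside the cup with the grip clear of the rim: fingers at about (212,130) and cup at (220,180) in the side crop. Release and withdraw.

>>> move_arm(steps=[0,0,0,0,0,0,0.3,0,0,0,0,0,0,0.3,0,0,0,0,0,0,0.3,0,0,0,0,0,0,0.3,0,0,0,0,0,0,0.3,0,0,0,0,0,0,0.3,0,0,0,0,0,0,0.3,0,0,0,0,0,0,0.3,0,0,0,0,0,0,0.3,0,0,0,0,0,0,0.3])

```text
clock: 10.6
position: [0.5105, -0.209, 0.1483]
ee_rot: [-0.407, 0.579, 0.578, 0.406]
contact_force: [0.5, 0.1, -0.2]
width: 0.0551
gripper_force: 0.0
```

>>> move_arm(steps=[0,0,0,0,-0.01,0.004,0.3,0,0,0,0,-0.025,0.009,0.3,0,0,0,0,-0.04,0.015,0.3,0,0,0,0,-0.055,0.02,0.3,0,0,0,0,-0.07,0.035,0.3,0,0,0,0,-0.08,0.06,0.3,0,0,0,0,-0.08,0.1,0.3,0,0,0,0,-0.08,0.14,0.3,0,0,0,0,-0.08,0.18,0.3,0,0,0,0,-0.08,0.2,0.3])

```text
clock: 11.6
position: [0.51, -0.2895, 0.3522]
ee_rot: [-0.405, 0.579, 0.58, 0.406]
contact_force: [0.3, -0.8, -0.2]
width: 0.055
gripper_force: 0.0
```

```bash
python3 - <<'E'
from h import *
s=manip.get_state(); print(s["qpos"].round(3),s["position"].round(4),s["width"])
im=manip.get_image("side"); a=im["pixels"]; b=manip.get_image("top")["pixels"]
print(pix(im,[.5104,-.2417,.095]))
cv2.imwrite("pics/s5.png",np.hstack([a[100:400,160:560],b[100:400,240:640]]))
E
```

```text
[-0.966  0.687  1.108  0.813  2.315 -0.718] [ 0.51   -0.2895  0.3522] 0.05499543584730417
[380.12690203 259.77446485]
```

View pics/s5.png

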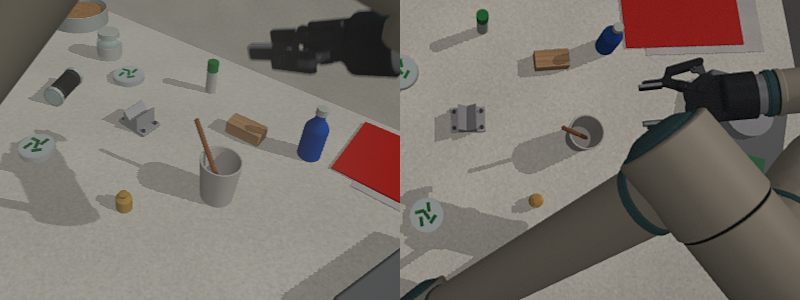

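Side crop: the rod leans in the upright cup with its top at (198,122), and the hand is clear. The top view shows it leaning over the rim at (574,130). On to the barrel.

>>> move_arm(steps=[-0.02,0,0,0,0,0,1,-0.04,0,0,0,0.01,0,1,-0.06,0,0,0,0.03,0,1,-0.08,0,0,0,0.05,0,1,-0.1,0,0,0,0.07,0,1,-0.12,0,0,0,0.09,0,1,-0.14,0,0,0,0.11,0,1,-0.16,0,0,0,0.14,0,1,-0.18,0,0,0,0.17,0,1,-0.195,0,0,0,0.2,0,1])

```text
clock: 12.7
position: [0.5099, -0.0879, 0.3483]
ee_rot: [0.002, 0.708, 0.706, -0.001]
contact_force: [0.4, 1.0, -0.7]
width: 0.0851
gripper_force: 0.0
```

>>> move_arm(steps=[0,0,-0.02,0.001,0.03,-0.01,1,0,0,-0.04,0.002,0.07,-0.03,1,0,0,-0.06,0.003,0.11,-0.05,1,0,0,-0.08,0.004,0.15,-0.07,1,0,0,-0.1,0.005,0.19,-0.09,1,0,0,-0.12,0.006,0.23,-0.11,1,0,0,-0.14,0.008,0.27,-0.13,1,0,0,-0.16,0.01,0.31,-0.14,1,0,0,-0.18,0.012,0.345,-0.15,1,0,0,-0.185,0.013,0.345,-0.15,1])

```text
clock: 13.7
position: [0.5222, 0.2594, 0.1951]
ee_rot: [-0.0, 0.979, 0.202, -0.002]
contact_force: [-0.8, -0.5, 0.8]
width: 0.0853
gripper_force: 0.0
```

```bash
python3 - <<'E'
from h import *
from scipy.spatial.transform import Rotation as Ro
s=manip.get_state(); q=s["ee_rot"]; R=Ro.from_quat([*q[1:],q[0]]).as_matrix()
print(s["qpos"].round(3),s["position"].round(4),q.round(4),"toolx",np.degrees(np.arctan2(R[1,0],R[0,0])))
im=manip.get_image("wrist"); p=im["pixels"]; cv2.imwrite("pics/w6.png",p); print(-im["R"].T@im["t"],pix(im,[.523,.256,.027]))
E
```

```text
[0.341 0.324 1.57  0.002 1.252 1.504] [0.5222 0.2594 0.1951] [-4.000e-04  9.793e-01  2.024e-01 -2.400e-03] toolx 23.350726369852197
[0.5860857  0.28616956 0.32121039] [320.18210608 189.00827135]
```

View pics/w6.png

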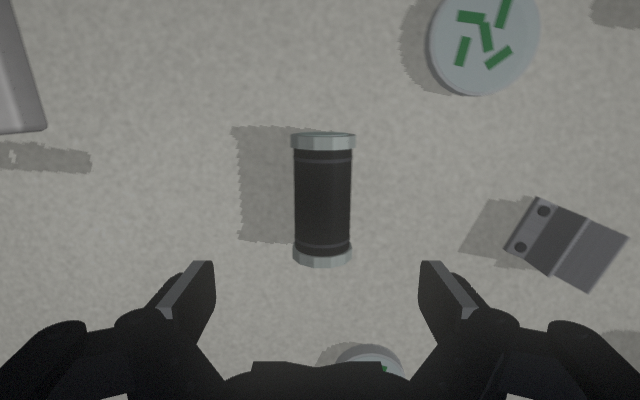

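Wrist view: the barrel lies almost along the tool x axis, with the tube from (322,150) to (322,250) and rims at rows 132 and 265. Measuring its axis and middle.

```bash
python3 - <<'E'
from h import *
im=manip.get_image("wrist"); V=im["pixels"].max(2).astype(int)
m,s=blob(V<70,(280,135,370,262)); print(s)
g=im["pixels"][120:280,322].max(1); print(g[::2])
P=[]
for v in (165,180,200,220,235):
    x=np.nonzero(m[v])[0]; P.append(onz(im,(x.min()+x.max())/2,v,.027)[:2]); print(v,x.min(),x.max(),P[-1])
d=P[0]-P[-1]; print("ang",np.degrees(np.arctan2(d[1],d[0])))
E
```

```text
[ 290  148   59  108 5798]
[145 144 146 148 151 147  98 112 108 132 130 131 131 128 129  58  49  47
  47  47  65  61  46  44  43  46  46  42  46  45  44  43  42  41  43  42
  41  39  43  41  44  39  42  40  39  43  42  43  44  41  42  44  41  45
  42  43  42  46  43  48  50  46  55  66  48  51  49  48  93 128 128 126
 128 130 144 147 149 146 141 145]
165 291 347 [0.54264289 0.2632681 ]
180 291 347 [0.53050474 0.2579967 ]
200 292 346 [0.51384521 0.25076174]
220 292 346 [0.49661695 0.24327979]
235 292 346 [0.48330478 0.23749853]
ang 23.474524033707873
```

```bash
python3 - <<'E'
from h import *
im=manip.get_image("wrist")
a,b=[onz(im,319.5,v,.052) for v in(149.5,256.5)]; print(a,b,np.linalg.norm(a-b),(a+b)/2)
# V-block: far/near top-face edges later
print([pix(im,[.564+dx,.0212+dy,.008]) for dx in(-.03,.03) for dy in(.042,)])
E
```

```text
[0.55795088 0.26846061 0.052     ] [0.47429365 0.23198242 0.052     ] 0.0912644048046373 [0.51612227 0.25022151 0.052     ]
[array([499.18202092, 249.25714514]), array([532.93523989, 195.45371824])]
```

>>> move_arm(steps=[0,0,0,-0.003,-0.004,-0.03,1,0,0,0,-0.006,-0.0085,-0.06,1,0,0,0,-0.006,-0.0085,-0.09,1,0,0,0,-0.006,-0.0085,-0.12,1,0,0,0,-0.006,-0.0085,-0.145,1,0,0,0,-0.006,-0.0085,-0.16,1,0,0,0,-0.006,-0.0085,-0.165,1,0,0,0,-0.006,-0.0085,-0.165,1,0,0,0,-0.006,-0.0085,-0.165,1,0,0,0,-0.006,-0.0085,-0.165,1], squeeze=60)

```text
clock: 14.85
position: [0.5184, 0.2476, 0.0345]
ee_rot: [-0.0, 0.979, 0.202, 0.001]
contact_force: [0.7, 0.0, 0.0]
width: 0.0852
gripper_force: 0.0
```

>>> move_arm(steps=[0,0,0,0,0,0,-1,0,0,0,0,0,0,-1,0,0,0,0,0,0,-1,0,0,0,0,0,0,-1,0,0,0,0,0,0,-1,0,0,0,0,0,0,-1,0,0,0,0,0,0,-1,0,0,0,0,0,0,-1,0,0,0,0,0,0,-1,0,0,0,0,0,0,-1])

```text
clock: 15.85
position: [0.5178, 0.2481, 0.0343]
ee_rot: [-0.0, 0.979, 0.202, 0.001]
contact_force: [-1.1, 0.2, 4.4]
width: 0.0482
gripper_force: 61.0
```

>>> move_arm(steps=[0,0,0,0,0,0.03,-1,0,0,0,0,0,0.06,-1,0,0,-0.01,0,-0.01,0.085,-1,0,0,-0.02,0.01,-0.04,0.085,-1,0,0,-0.035,0.02,-0.08,0.085,-1,0,0,-0.05,0.03,-0.12,0.085,-1,0,0,-0.065,0.04,-0.16,0.085,-1,0,0,-0.065,0.046,-0.2,0.085,-1,0,0,-0.065,0.046,-0.2275,0.085,-1,0,0,-0.065,0.046,-0.2275,0.085,-1])

```text
clock: 16.85
position: [0.5633, 0.0164, 0.1178]
ee_rot: [0.001, 1.0, -0.003, -0.001]
contact_force: [0.1, 0.9, -2.3]
width: 0.048
gripper_force: 63.7
```

```bash
python3 - <<'E'
from h import *
from scipy.spatial.transform import Rotation as Ro
s=manip.get_state(); q=s["ee_rot"]; R=Ro.from_quat([*q[1:],q[0]]).as_matrix()
print(s["position"].round(4),q.round(4),"toolx",np.degrees(np.arctan2(R[1,0],R[0,0])),s["contact_force"].round(2),s["moment"].round(2),s["width"])
im=manip.get_image("wrist"); p=im["pixels"]; t=manip.get_image("top")
print(onz(im,320,200,.06))
a=cv2.resize(t["pixels"][160:280,240:380],(467,400),interpolation=cv2.INTER_CUBIC)
cv2.imwrite("pics/w7.png",np.hstack([cv2.resize(p[:, 160:480],(320,400)),a]))
for n,i in(("w",im),("t",t)):
  print(n,[pix(i,[.564+dx,.0205+dy,.008]).round(1) for dx in(-.03,.03) for dy in(-.042,.042)])
E
```

```text
[0.5633 0.0164 0.1178] [ 1.e-03  1.e+00 -3.e-03 -6.e-04] toolx -0.3415898363058692 [ 0.07  0.94 -2.29] [ 0.01 -0.01  0.02] 0.047992961429495475
[0.58305041 0.01345408 0.06      ]
w [array([366.5, 245.5]), array([253.2, 246.2]), array([369.5, 165. ]), array([248.3, 165.8])]
t [array([325.7, 231.3]), array([290.7, 232.5]), array([324.8, 207. ]), array([290.2, 208.1])]
```

View pics/w7.png

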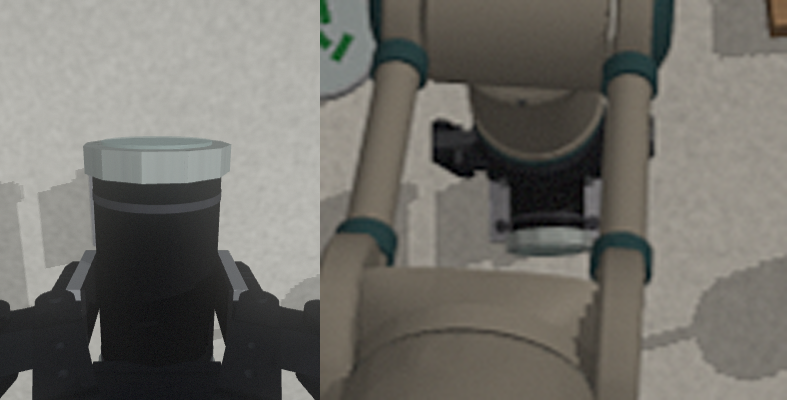

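Wrist part: the barrel hangs square in the jaws, with its rim at (157,160). The top view is mostly blocked by the arm. I'll shift +4 mm in y and descend to just above contact.

>>> move_arm(steps=[0,0,0.001,0.001,0.002,0,-1,0,0,0.001,0.001,0.004,0,-1,0,0,0.001,0.001,0.004,-0.01,-1,0,0,0.001,0.001,0.004,-0.02,-1,0,0,0.001,0.001,0.004,-0.03,-1,0,0,0.001,0.001,0.004,-0.037,-1,0,0,0.001,0.001,0.004,-0.04,-1,0,0,0.001,0.001,0.004,-0.042,-1,0,0,0.001,0.001,0.004,-0.042,-1,0,0,0.001,0.001,0.004,-0.042,-1])

```text
clock: 17.95
position: [0.5648, 0.0239, 0.0766]
ee_rot: [0.0, 1.0, 0.002, 0.0]
contact_force: [-0.0, -0.3, -2.4]
width: 0.048
gripper_force: 63.7
```

```bash
python3 - <<'E'
from h import *
for k in range(4):
    s=manip.get_state(); manip.get_image("wrist"); print(s["position"].round(4),s["ee_rot"].round(4),s["contact_force"].round(2),s["moment"].round(2))
E
```

```text
[0.5648 0.0239 0.0766] [1.0e-04 1.0e+00 1.9e-03 3.0e-04] [-0.01 -0.31 -2.39] [0.02 0.04 0.01]
[0.5648 0.0239 0.0767] [1.0e-04 1.0e+00 1.8e-03 5.0e-04] [-0.75 -0.13 -2.4 ] [-0.03 -0.02  0.05]
[0.5648 0.0239 0.0767] [1.0e-04 1.0e+00 1.9e-03 4.0e-04] [-0.03  0.06 -3.5 ] [0.03 0.   0.02]
[0.5648 0.024  0.0767] [1.0e-04 1.0e+00 1.9e-03 4.0e-04] [ 0.33  0.65 -2.33] [-0.05 -0.01 -0.  ]
```

>>> move_arm(steps=[0,0,0,0,-0.0015,0,-1,0,0,0,0,-0.003,0,-1,0,0,0,0,-0.0035,-0.001,-1,0,0,0,0,-0.0035,-0.002,-1,0,0,0,0,-0.0035,-0.003,-1,0,0,0,0,-0.0035,-0.004,-1,0,0,0,0,-0.0035,-0.005,-1,0,0,0,0,-0.0035,-0.006,-1,0,0,0,0,-0.0035,-0.006,-1,0,0,0,0,-0.0035,-0.006,-1])

```text
clock: 19.15
position: [0.5645, 0.0206, 0.0703]
ee_rot: [0.0, 1.0, 0.002, -0.0]
contact_force: [0.2, -0.9, -1.6]
width: 0.0479
gripper_force: 63.7
```

```bash
python3 - <<'E'
from h import *
for k in range(3):
    s=manip.get_state(); manip.get_image("wrist"); print(s["position"].round(4),s["contact_force"].round(2),s["moment"].round(2))
E
```

```text
[0.5645 0.0206 0.0703] [ 0.2  -0.87 -1.55] [0.03 0.01 0.05]
[0.5645 0.0206 0.0704] [-0.26  0.22 -2.39] [ 0.   -0.01  0.01]
[0.5645 0.0205 0.0704] [-0.12  0.29 -2.41] [ 0.01 -0.04  0.05]
```

>>> move_arm(steps=[0,0,0,0,0,-0.0005,-1,0,0,0,0,0,-0.001,-1,0,0,0,0,0,-0.0015,-1,0,0,0,0,0,-0.002,-1,0,0,0,0,0,-0.0025,-1,0,0,0,0,0,-0.003,-1,0,0,0,0,0,-0.003,-1,0,0,0,0,0,-0.003,-1,0,0,0,0,0,-0.003,-1,0,0,0,0,0,-0.003,-1])

```text
clock: 20.3
position: [0.5646, 0.0208, 0.0677]
ee_rot: [-0.0, 1.0, 0.002, 0.0]
contact_force: [-1.5, 1.9, 3.2]
width: 0.0481
gripper_force: 64.3
```

```bash
python3 - <<'E'
from h import *
for k in range(3):
    s=manip.get_state(); manip.get_image("wrist"); print(s["position"].round(4),s["contact_force"].round(2),s["moment"].round(2))
E
```

```text
[0.5646 0.0208 0.0677] [-1.53  1.91  3.19] [ 0.3   0.22 -0.08]
[0.5646 0.0208 0.0677] [-0.96  2.51  3.99] [ 0.37  0.24 -0.07]
[0.5646 0.0208 0.0677] [-1.37  2.4   3.3 ] [ 0.39  0.24 -0.04]
```

>>> move_arm(steps=[0,0,0,0,0.0003,0,-1,0,0,0,0,0.0007,0,-1,0,0,0,0,0.0007,-0.0003,-1,0,0,0,0,0.0007,-0.0006,-1,0,0,0,0,0.0007,-0.001,-1,0,0,0,0,0.0007,-0.001,-1,0,0,0,0,0.0007,-0.001,-1,0,0,0,0,0.0007,-0.001,-1,0,0,0,0,0.0007,-0.001,-1,0,0,0,0,0.0007,-0.001,-1])

```text
clock: 21.45
position: [0.5646, 0.0211, 0.0673]
ee_rot: [0.0, 1.0, 0.002, 0.0]
contact_force: [-3.5, 1.5, 10.1]
width: 0.048
gripper_force: 65.1
```

```bash
python3 - <<'E'
from h import *
for k in range(3):
    s=manip.get_state(); manip.get_image("wrist"); print(s["position"].round(4),s["contact_force"].round(2),s["moment"].round(2))
E
```

```text
[0.5646 0.0211 0.0673] [-3.55  1.48 10.11] [ 0.1   0.46 -0.03]
[0.5646 0.0211 0.0673] [-2.69  1.41 10.4 ] [ 0.11  0.46 -0.08]
[0.5647 0.0211 0.0673] [-2.84  1.2  11.44] [ 0.11  0.44 -0.03]
```

>>> move_arm(steps=[0,0.0003,0,0,0.0001,0,-1,0,0.0006,0,0,0.0003,0,-1,0,0.001,0,0,0.0003,0,-1,0,0.001,0,0,0.0003,-0.0002,-1,0,0.001,0,0,0.0003,-0.0004,-1,0,0.001,0,0,0.0003,-0.0004,-1,0,0.001,0,0,0.0003,-0.0004,-1,0,0.001,0,0,0.0003,-0.0004,-1,0,0.001,0,0,0.0003,-0.0004,-1,0,0.001,0,0,0.0003,-0.0004,-1])

```text
clock: 22.6
position: [0.5647, 0.0211, 0.0673]
ee_rot: [0.0, 1.0, 0.002, -0.003]
contact_force: [-2.9, 0.8, 12.2]
width: 0.0478
gripper_force: 65.1
```

```bash
python3 - <<'E'
from h import *
for k in range(3):
    s=manip.get_state(); w=manip.get_image("side"); print(s["position"].round(4),s["contact_force"].round(2),s["moment"].round(2))
t=manip.get_image("top")["pixels"]
cv2.imwrite("pics/s8.png",np.hstack([cv2.resize(w["pixels"][150:310,230:430],(500,400),interpolation=cv2.INTER_CUBIC),cv2.resize(t[180:280,250:325],(300,400),interpolation=cv2.INTER_CUBIC)]))
for X in([.509,.021,.0604],[.619,.021,.0604],[.519,.021,.0854],[.609,.021,.0854]): print(pix(w,X))
E
```

```text
[0.5647 0.0211 0.0673] [-2.92  0.77 12.2 ] [0.03 0.46 0.01]
[0.5647 0.0211 0.0673] [-4.11  0.94 12.38] [ 0.06  0.5  -0.15]
[0.5647 0.0211 0.0673] [-4.08  1.37 11.73] [ 0.08  0.5  -0.03]
[281.4802198  214.38900681]
[314.42108751 193.85166058]
[284.2514128  203.56476541]
[311.65081887 187.02052882]
```

View pics/s8.png

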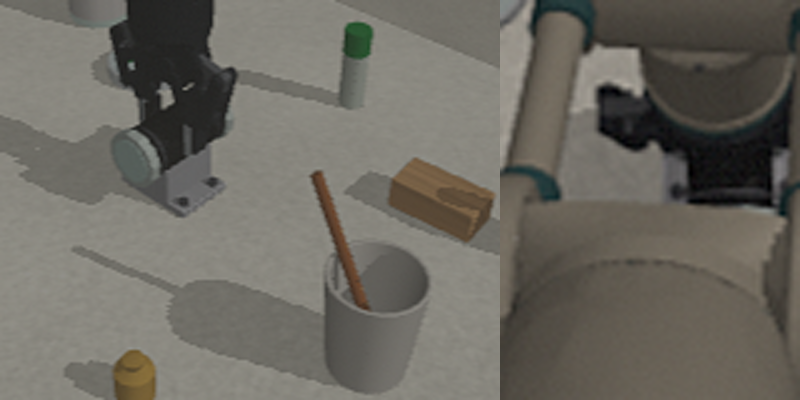

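Side part: the near rim face is at about (135,157), which is (284,213) in the full image. The tube lies in the groove, and the cup and rod still stand. The moment about y (0.45 N m) hints at a pitch or an axial offset, so I'll measure the rim ends.

```bash
python3 - <<'E'
from h import *
w=manip.get_image("wrist"); g=w["pixels"].max(2).astype(int)
print([(v,g[v,318]) for v in range(120,240,3)])
for dx in(-.008,0,.008):
  print(dx,[pix(w,[.565+dx+a,.021,z]).round(1) for a,z in((.055,.0874),(.045,.0874),(.045,.0854),(.055,.0824))])
s=manip.get_image("side"); p=s["pixels"].astype(int)
sub=p[195:230,268:302]; m=((sub[...,0]>sub[...,2]+3)&(sub.max(2)>95)).astype(np.uint8)
n,l,st,c=cv2.connectedComponentsWithStats(m); k=1+np.argmax(st[1:,4]); print(st[k]+[268,195,0,0,0],c[k]+[268,195])
print("\n".join("".join(".#"[x] for x in r) for r in m))
for x in(.501,.509,.517):
  e=np.array([pix(s,[x,.021+.027*np.cos(a),.0604+.027*np.sin(a)]) for a in np.linspace(0,6.28,40)]); print(x,e.min(0),e.max(0))
E
```

```text
[(120, np.int64(182)), (123, np.int64(185)), (126, np.int64(184)), (129, np.int64(182)), (132, np.int64(181)), (135, np.int64(180)), (138, np.int64(137)), (141, np.int64(134)), (144, np.int64(136)), (147, np.int64(161)), (150, np.int64(127)), (153, np.int64(161)), (156, np.int64(160)), (159, np.int64(162)), (162, np.int64(160)), (165, np.int64(160)), (168, np.int64(160)), (171, np.int64(158)), (174, np.int64(159)), (177, np.int64(159)), (180, np.int64(159)), (183, np.int64(157)), (186, np.int64(52)), (189, np.int64(49)), (192, np.int64(51)), (195, np.int64(46)), (198, np.int64(47)), (201, np.int64(47)), (204, np.int64(45)), (207, np.int64(75)), (210, np.int64(74)), (213, np.int64(72)), (216, np.int64(43)), (219, np.int64(38)), (222, np.int64(37)), (225, np.int64(35)), (228, np.int64(36)), (231, np.int64(33)), (234, np.int64(34)), (237, np.int64(31))]
-0.008 [array([315.2, 180.1]), array([315.1, 210.4]), array([315.1, 208.7]), array([315.2, 176.9])]
0 [array([315.3, 154.6]), array([315.2, 186.3]), array([315.2, 184.9]), array([315.3, 152.5])]
0.008 [array([315.4, 128.1]), array([315.3
[... 805 characters left out ...]
.........#..............
...................#..............
..................................
..................................
..................................
...................#..............
..................................
..................................
..................................
..................................
..................................
..................................
..................................
..................................
..................................
0.501 [270.74580532 205.19468684] [287.30732928 226.64675141]
0.509 [273.34752464 203.62366493] [289.89282108 224.98391537]
0.517 [275.91468255 202.07009694] [292.44941238 223.33924886]
```

Moment and forces agree with a sensor reference about 0.15 m up (M_y ≈ 0.15·|Fx|). So this is a small +x side push, not a pitch: the wrist rows 151–185 put the barrel within about 1 mm axially. Easing it off in x.

>>> move_arm(steps=[0,0,0,-0.0002,0,0,-1,0,0,0,-0.0004,0.0001,0,-1,0,0,0,-0.0006,0.0002,0,-1,0,0,0,-0.0006,0.0002,-0.0002,-1,0,0,0,-0.0006,0.0002,-0.0003,-1,0,0,0,-0.0006,0.0002,-0.0003,-1,0,0,0,-0.0006,0.0002,-0.0003,-1,0,0,0,-0.0006,0.0002,-0.0003,-1,0,0,0,-0.0006,0.0002,-0.0003,-1,0,0,0,-0.0006,0.0002,-0.0003,-1])

```text
clock: 23.9
position: [0.5647, 0.0211, 0.0673]
ee_rot: [0.001, 1.0, 0.002, -0.002]
contact_force: [-3.2, -0.2, 13.0]
width: 0.048
gripper_force: 65.1
```

```bash
python3 - <<'E'
from h import *
F=[]
for k in range(5):
    s=manip.get_state(); w=manip.get_image("wrist"); F.append(np.r_[s["position"]*1000,s["contact_force"],s["moment"]])
print(np.mean(F,0).round(2), s["clock"])
g=w["pixels"].max(2).astype(int)
for v in(165,172,180,195,205): # widths of rim / tube
    r=g[v]; print(v,"".join(f"{x:4d}" for x in r[235:260:2]),"|","".join(f"{x:4d}" for x in r[370:400:2]))
for dz in(-.002,0,.003):
    P=[pix(w,[x,.0211+sg*.028,.0604+dz]) for x in(.610,.620) for sg in(-1,1)]; print(dz,np.round(P,1).tolist())
E
```

```text
[ 5.647e+02  2.110e+01  6.731e+01 -2.540e+00 -1.400e-01  1.270e+01
 -4.000e-02  4.100e-01 -9.000e-02] 24.1
165  153 153 151 153 153 116 117 115 117 112 115 116 115 |  165 165 166 164 166 163 152 149 152 152 169 176 178 180 182
172  150 152 153 154 154 116 115 115 115 113 113 115 117 |  166 165 167 166 166 159 151 148 152 162 179 180 179 179 179
180  149 149 151 152 117 105 101 103 103  53  54  56  54 |   78  71  64  66  67  66 122 121 121 121 165 179 183 185 182
195  145 147 151 131 123 122 122  97  68  60  60  50  48 |   60  59  61  61  75  79  86 147 148 147 149 178 180 181 183
205  147 145 146 149 120 122 121  68  70  61  46  47  53 |   82  82  68  56  57  86  83  87 143 143 145 178 177 175 174
-0.002 [[385.5, 170.2], [244.8, 169.6], [387.0, 144.8], [243.4, 144.2]]
0 [[386.4, 171.1], [243.8, 170.5], [388.0, 145.4], [242.3, 144.7]]
0.003 [[388.0, 172.5], [242.2, 171.9], [389.6, 146.2], [240.7, 145.6]]
```

The rim width of about 143.5 px matches the seated height (142.6 px predicted). Side force is about 0 N in y, with roughly 15 N on the groove. Handing in.

```bash
python3 -c "
from rig import manip
print(manip.sign_off()); s=manip.get_state(); print(s['clock'],s['contact_force'],s['gripper_force'])"
```

```text
the job is handed in; nothing more can be done
None
the job is handed in; nothing more can be done
```

I handed the job in at about 24 s, verdict not shown: the rod stands let go in the upright cup and the barrel is held pressed in the groove with about 15 N. I viewed 11 pictures, one over the limit of 10.

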